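Unbolt and draw out the dust tray of the sanding box

TASK

The dust tray of the small sanding box has to come out for emptying. Push the ball knob of the flat bolt on the box's front with a fingertip to slide the bolt fully back, clear of the ear on the tray, then hook a fingertip behind the tray's front lip and draw the tray out along its runners to its stop. Grasp and lift nothing, leave the bolt drawn back, and leave the gourd and the sanding block lying on the box and the two bottles standing beside it as they are.

Things in the scene. Friction and masses are not known exactly. Their poses are not given: they have to be found in the camera images.
- sanding_box: Plywood sanding box fixed to the worktop, 130 mm deep (x), 210 wide (y), 56 high, slotted steel top. Origin: centre of its underside; z up; -x is its front, towards the robot; +y its left seen from the robot. Front face at x = -65 mm: tray opening below z = 35, above it the rail with the bolt, whose bar and two sleeves reach out to x = -83 between y = -46 and +100 mm.
- knob (a point): Centre of the flat bolt's ball knob, 18 mm wide, on a stem leaning forward and up from the bar; in the box's frame x = -107, z = 60, y = +24 to +30 mm when shot. Pushed to the box's -y it draws the bar (7 x 10 mm) through its two sleeves; clear of the ear at y = +14, fully back at its stop at y = +2. Moves with under 5 N; stays where left. Its +y side is free in front of x = -92, above z = 40 mm.
- tray (a joint): Dust tray sliding out of the box's front along the box's -x: 0 = home, 0.095 m = drawn out to its stop. Friction about 1.5 N; stays where it is left. While the bolt is shot it yields only about 4 mm. Open sheet-metal tray, 176 mm wide; its front part projects 70 mm from the box, open above; floor at z = 10 mm.
- lip (a point): Inner (box-side) top edge of the tray's front lip, 55 mm to the -y side of its middle; in the box's frame at x = -132, y = -55, z = 38 mm when home; moves with the tray. The lip is the tray's upright front wall, along the box's y, 7 mm thick at its rolled top. Behind it, for y = -85 to -46 mm, 67 mm are free between lip and box front, down to the tray floor at z = 10 mm.
- ear (a point): Centre of the window in the tray's ear, a 3 mm upright plate on the tray's +y side wall through which the bar of the shot bolt passes, which holds the tray in; in the box's frame at x = -76, y = +86, z = 46 mm when home; moves with the tray. The ear spans x = -90 to -67 mm and reaches up to z = 59 mm.
- gourd: Small round dried gourd, 61 mm wide and 48 mm high, lying loose on the box's top, on the -y half. Origin: centre of its underside. Leave alone.
- sanding_block: Black foam sanding block, 98 x 64 x 24 mm, lying loose on the box's top, on the +y half. Origin: centre of its underside. Leave alone.
- paint_bottle: Small round paint bottle with a white cap, 38 mm in diameter and 105 mm high, standing to the left of the tray's path. Origin: centre of its underside. Leave alone.
- glue_bottle: White glue bottle with a pointed dark nozzle, 36 x 50 x 138 mm, standing to the left, nearer to the robot. Origin: centre of its underside. Leave alone.
Not all that is in view belongs to the job. What is shaped like the part that bears knob but red is not meant.

How it is judged:
By the outcome, as a careful person would: the job done as asked, in the order asked, and still so for the second after the job is handed in, with the robot touching nothing.
It also fails if it takes over 42 s, if anything falls off the work surface, if the arm or the gripper's body presses on something with over 40 N, if the wrist force passes 120 N, or if a joint passes its speed limit or range.

ROBOT

A 7-joint arm with a two-finger parallel gripper is mounted at the origin on the work surface; the furniture and walls round the work are solid. World frame = base frame: x ahead of the robot, y to its left, z up, the work surface at z = 0. Lengths are in m, angles in rad, forces in N, time in s.
With the tool pointing down it reaches from about 0.425 to 1.025 m from the base axis. Payload 9.4 kg.
Tool frame: the origin (TCP) lies at the very end of the fingers, on their centre line; the grasp point (between the pads) lies 19 mm behind it; x points along the fingers, y is the direction in which the jaws open and shut, and the axes are right-handed (so a half turn about x gives the same grasp; the last joint's range is limited). The gripper opens to 85 mm and grips with 20 to 120 N. Pads are 22 mm wide; open, the fingers measure 114 mm over their backs; the gripper's body (76 mm by 85 mm) begins 54 mm behind the grasp point. The pads swing forward as they close: fully open they stand 13 mm farther back than shut.
Start: joints at [-1.297, 0.599, -0.003, 1.599, 0.002, 0.943, -0.08], TCP at [0.249, 0.681, 0.231] pointing down, gripper open.
Joint ranges: [-2.57, 2.57], [-0.35, 1.97], [-1.29, 1.29], [0.11, 2.56], [-1.05, 4.19], [0.11, 1.86], [-2.63, 2.63]. Speed limits (rad/s): [2.22, 2.22, 3.01, 3.01, 3.14, 3.14, 3.14].

INTERFACE

Orientations are given as a unit quaternion [x, y, z, w].
In Python, from cell import arm gives the robot as it stands.
- The arm moves only by the shell command python3 -m crank 'ROWS'. ROWS is text: rows parted by semicolons, each of 5 numbers parted by spaces: the shift along the tool's x, y, z normalised to -1 to 1, where 1 is 120 mm, then the turn about the tool's x normalised to -1 to 1, where 1 is pi rad, then the finger opening in mm, from 0 to 85.4. In form: tx ty tz roll gripper; .... A call has 1 to 20 rows; each row is the pose to reach, as a shift and turn from the pose commanded when the call began, along the tool's axes at that moment, turning the shorter way round; what a row does not reach only later rows make up. A row lasts 1/10 s, in which the tool goes at most 50 mm and 8.59 degrees, less where a joint would pass 70% of its speed; a pose out of reach is approached as far as the arm can. A call with a number of a shift or a turn outside -1 to 1 is refused whole. A call with a gripper value outside its range is refused whole. The fingers move at their own pace and stop on an object; the grip force is fixed at half the most. Time passes only in rows, so rows that repeat a pose let the fingers close. It gives the time, the measured TCP pose, the force and the opening at its end, in the units of the state.
- arm.state(): the state, without advancing time (a new reading comes with each control period).
- arm.camera(name): name is "side" or "top" or "wrist"; returns the picture (384x512x3 uint8, red, green, blue); there is no depth.
- arm.calibration(name): a dict with "intrinsics" (3x3 intrinsics, pixels), "R" (3x3) and "t" (3): a world point X has camera coordinates R X + t. Camera axes: x right, y down, z forward; pixel columns grow to the right and rows downward; lengths in m; the calibration is good to about 2 mm. The wrist camera is an equidistant fisheye: a pixel r from the principal point sees the ray r / f radians off the axis. A picture is of the moment at which its call begins: read the wrist's pose just before it. calibration takes no time and is no camera call; for the wrist camera it gives the pose at the moment of the call.
- arm.close_job(): hands the job in, once; it reports no verdict.
Trained networks look in the newest picture that a camera, given by its name, has taken for a name from the list of things; names that differ only in an ending like _2 or _b are one class to them, and where a whole thing is asked for, a point or a joint stands for the part that bears it (a point fixed in the world has none). Each returns a list of dicts, best first, with "confidence" (0 to 1); they miss things now and then, are a little off and sometimes report something else, mostly with a low value. They report only what shows in the picture. A call takes as long as a camera call. They do not tell look-alikes from the thing itself.
- arm.look_for(camera, query): "centre" ([column, row] in pixels, amid what is visible of it).
The state is a dict: "clock": time; "joint_pos": joint angles; "dq": joint speeds; "effort": joint torques, N m; "position": TCP position; "orientation": TCP orientation; "force": force on the tool from outside, world axes, zero at the start; "wrist_torque": the same for the moment, N m; "width": finger opening in m.
Only numpy, scipy, OpenCV 4.12 (cv2) and the standard library are available. Lean on these libraries where they do the work, as an engineer would, in place of code of your own. Each camera call takes 0.05 s, during which the arm holds its last target. There are 200 camera calls.

## Working session

There is one attempt and no reset: what is moved stays moved. The work goes in short steps, Python scripts to look and compute and a shell command to move; the robot and the scene stay as the last step left them, time stands still between calls to the robot, and variables do not carry over. Pictures are saved under pics/ and viewed, on a budget of 10 in all, crops included, one or two more only if the job needs it, and the job is handed in when it is done.

```bash
ls; mkdir -p pics
cat > h.py <<'E'
from cell import arm
import numpy as np, cv2
from scipy.spatial.transform import Rotation as Ro
def proj(n,X):
    c=arm.calibration(n);p=np.array(c["R"])@np.array(X)+np.array(c["t"]);k=np.array(c["intrinsics"])@p
    return k[:2]/k[2]
def ray(n,uv):
    c=arm.calibration(n);R=np.array(c["R"]);d=np.linalg.inv(np.array(c["intrinsics"]))@[*uv,1]
    return -R.T@np.array(c["t"]),R.T@d
def onz(n,uv,z):
    o,d=ray(n,uv);return o+d*(z-o[2])/d[2]
def tri(a,ua,b,ub):
    o1,d1=ray(a,ua);o2,d2=ray(b,ub);s=np.linalg.lstsq(np.c_[d1,-d2],o2-o1,rcond=None)[0]
    p,q=o1+d1*s[0],o2+d2*s[1];return (p+q)/2,np.linalg.norm(p-q)
E
python3 - <<'E'
from h import *
np.set_printoptions(precision=4,suppress=True)
s=arm.state();print(s)
for n in("top","side"):
    im=arm.camera(n);cv2.imwrite(f"pics/{n}0.png",cv2.cvtColor(im,cv2.COLOR_RGB2BGR))
    c=arm.calibration(n);print(n,c)
    for q in("sanding_box","knob","tray","lip","ear","gourd","sanding_block","paint_bottle","glue_bottle"):
        print(q,[(np.round(r["centre"],1),round(r["confidence"],2)) for r in arm.look_for(n,q)][:4])
E
```

```text
pics
{'clock': 0.0, 'joint_pos': array([-1.2967,  0.6002, -0.0025,  1.6001,  0.0018,  0.9429, -0.0798]), 'dq': array([ 0.0001,  0.001 , -0.001 , -0.0018, -0.0008, -0.0009, -0.0004]), 'effort': array([ -0.0014, -77.6441,   1.5639, -25.801 ,   0.0122,   0.0091,
        -0.    ]), 'position': array([0.249 , 0.6804, 0.2304]), 'orientation': array([ 0.1228,  0.6963, -0.1239,  0.6962]), 'force': array([-0.6324, -0.4168, -0.0312]), 'wrist_torque': array([ 0.0259, -0.0112, -0.0085]), 'width': 0.0853238058772218}
top {'intrinsics': array([[478.2896,   0.    , 248.7972],
       [  0.    , 478.2896, 199.3013],
       [  0.    ,   0.    ,   1.    ]]), 'R': array([[ 0.0207, -0.9998, -0.0083],
       [-0.9922, -0.0195, -0.1228],
       [ 0.1226,  0.0108, -0.9924]]), 't': array([0.1086, 0.5548, 1.0949])}
sanding_box [(array([274.6, 171. ]), 0.65)]
knob [(array([252.8, 176.5]), 0.66), (array([365.3, 111.2]), 0.5)]
tray [(array([269.5, 190.7]), 0.75)]
lip [(array([271.1, 191.8]), 0.65)]
ear [(array([270.7, 188.7]), 0.94), (array([257.3, 136. ]), 0.39)]
gourd [(array([305.8, 143.1]), 0.95)]
sanding_bl
[... 207 characters left out ...]
.2449],
       [  0.    , 467.8825, 193.8456],
       [  0.    ,   0.    ,   1.    ]]), 'R': array([[ 0.5165, -0.8563, -0.0029],
       [-0.7575, -0.4554, -0.4678],
       [ 0.3992,  0.2439, -0.8838]]), 't': array([-0.184 ,  0.4975,  0.8579])}
sanding_box [(array([292.8, 188.7]), 0.96), (array([280. , 192.1]), 0.7)]
knob [(array([264.1, 178.3]), 0.71), (array([402. , 180.8]), 0.57), (array([278.9, 199. ]), 0.24)]
tray []
lip [(array([279.5, 194.7]), 0.84)]
ear [(array([274.3, 198.8]), 0.84)]
gourd [(array([331. , 171.7]), 0.88), (array([168.9, 185.9]), 0.25)]
sanding_block [(array([292.7, 149.6]), 0.71)]
paint_bottle [(array([168.5, 185.2]), 0.92)]
glue_bottle [(array([128.1, 236.8]), 0.78)]
```

Run:
```python
import cv2,numpy as np
a=cv2.imread("pics/top0.png")[80:320,140:400];b=cv2.imread("pics/side0.png")[100:290,90:430]
a=cv2.resize(a,None,fx=2.3,fy=2.3,interpolation=2);cv2.imwrite("pics/c1.png",a)
b=cv2.resize(b,None,fx=2.3,fy=2.3,interpolation=2);cv2.imwrite("pics/c2.png",b)
```

```text
(no output)
```

View pics/c1.png

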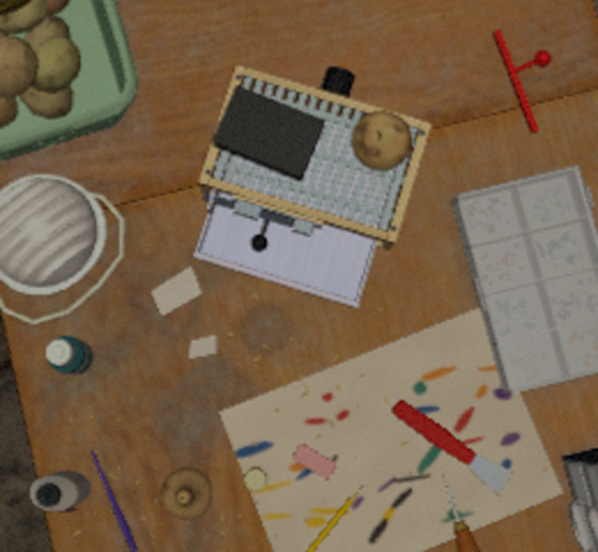

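View pics/c2.png

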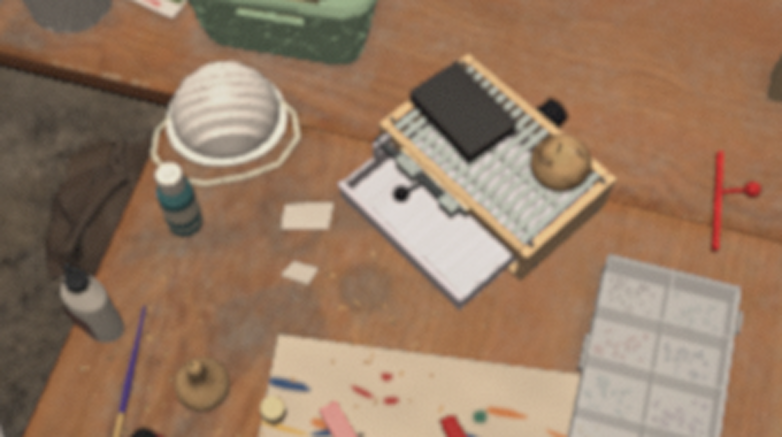

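Top crop: the box has its front edge from (203,185) to (392,243). The black ball knob is at crop (260,242), which is image (253,185). Look-alikes are the red bolt at image (365,111), which is not meant, and the black port behind the box at (287,115). I choose the black ball on the box front. In the side crop that ball is at (401,194), image (264,184).

```bash
cat > pose.py <<'E'
from h import *
from scipy.optimize import least_squares
T=lambda p:(140+p[0]/2.3,80+p[1]/2.3); S=lambda p:(90+p[0]/2.3,100+p[1]/2.3)
kp,e=tri("top",T((260,242)),"side",S((401,194)));print("knob",kp,e)
tc=[(237,67),(432,123),(392,243),(203,185)];sc=[(467,57),(614,178),None,(384,120)]
bx=[(.065,.105,.056),(.065,-.105,.056),(-.065,-.105,.056),(-.065,.105,.056)]
obs=[("top",T(p),b) for p,b in zip(tc,bx)]+[("side",S(p),b) for p,b in zip(sc,bx) if p]
# tray front corners, lip top (outer edge)
obs+=[("top",T((194,258)),(-.139,.088,.038)),("top",T((360,306)),(-.139,-.088,.038)),("side",S((339,185)),(-.139,.088,.038)),("side",S((461,304)),(-.139,-.088,.038))]
def W(q,b):
    c,s=np.cos(q[2]),np.sin(q[2]);return np.array([q[0]+c*b[0]-s*b[1],q[1]+s*b[0]+c*b[1],b[2]])
f=lambda q:np.concatenate([proj(n,W(q,b))-u for n,u,b in obs])
r=least_squares(f,[.7,0,-.3],loss="soft_l1");q=r.x
if __name__=="__main__":
    np.set_printoptions(precision=4,suppress=True)
    print(q,np.degrees(q[2]));print(np.round(r.fun if 0 else f(q).reshape(-1,2),1))
    c,s=np.cos(q[2]),np.sin(q[2]);R=np.array([[c,-s],[s,c]])
    print("knob box",R.T@(kp[:2]-q[:2]),kp[2])
    for n,b in dict(knob=(-.107,.027,.06),lip=(-.132,-.055,.038),ear=(-.076,.086,.046)).items(): print(n,W(q,b))
    print("tool R",Ro.from_quat(arm.state()["orientation"]).as_matrix())
    for n,u in(("paint",(166.3,235.3)),("glue",(168.9,290.3))):print(n,onz("top",u,.06), R.T@(onz("top",u,.06)[:2]-q[:2]))
E
python3 pose.py
```

```text
knob [0.58280182 0.11001825 0.05877772] 0.0007347808645360327
[ 0.6768  0.0538 -0.2769] -15.864342740642021
[[ 0.3 -1.2]
 [ 0.7 -0.4]
 [ 2.8 -0.4]
 [-1.3 -1. ]
 [-0.  -1.4]
 [ 1.   0.2]
 [-2.7  1.8]
 [ 0.5  0.3]
 [-0.   1.2]
 [-1.2  0.5]
 [-1.  -0.6]]
knob box [-0.1057  0.0284] 0.05877771648541691
knob [0.5812 0.1091 0.06  ]
lip [0.5347 0.037  0.038 ]
ear [0.6272 0.1573 0.046 ]
tool R [[ 0.0001  0.3436  0.9391]
 [ 0.      0.9391 -0.3436]
 [-1.      0.      0.0001]]
paint [0.4626 0.3066 0.06  ] [-0.2751  0.1846]
glue [0.3388 0.2956 0.06  ] [-0.3912  0.1401]
```

```bash
cat > go.py <<'E'
from pose import *
import sys
def show(bx,by,z):
    s=arm.state();R=Ro.from_quat(s["orientation"]).as_matrix();d=W(q,(bx,by,z))-s["position"]
    yb=np.array([-np.sin(q[2]),np.cos(q[2]),0]);a=R.T@yb;roll=np.arctan2(a[2],a[1])
    c,sn=np.cos(q[2]),np.sin(q[2]);b=np.array([[c,sn],[-sn,c]])@(s["position"][:2]-q[:2])
    print("box pos",np.round([*b,s["position"][2]],4),"need t",np.round(R.T@d/.12,3),"roll",round(roll/np.pi,4),"F",np.round(s["force"],1),"t",s["clock"],"w",round(s["width"],4))
show(*map(float,sys.argv[1:4]))
E
python3 go.py -.109 .065 .20
```

```text
knob [0.58280182 0.11001825 0.05877772] 0.0007347808645360327
box pos [-0.5827  0.4862  0.2313] need t [ 0.261 -3.209  4.196] roll -0.0235 F [ 1.1 -0.2  0.4] t 1.0 w 0.0855
```

```bash
r='0 -.32 .42 0 0;0 -.64 .84 0 0;0 -.64 .84 0 0;0 -.64 .84 0 0;0 -.64 .84 0 0'
python3 -m crank '0 -.32 .42 0 0;0 -.64 .84 0 0;0 -.64 .84 0 0;0 -.64 .84 0 0;0 -.64 .84 0 0'
python3 -m crank '0 -.32 .42 0 0;0 -.64 .84 0 0;0 -.64 .84 0 0;0 -.64 .84 0 0;0 -.64 .84 0 0'
python3 -m crank '0 -.32 .42 0 0;0 -.64 .84 0 0;0 -.64 .84 0 0;0 -.64 .84 0 0;0 -.64 .84 0 0'
python3 -m crank '0 -.32 .42 0 0;0 -.64 .84 0 0;0 -.64 .84 0 0;0 -.64 .84 0 0;0 -.64 .84 0 0'
python3 go.py -.109 .065 .20
```

```text
clock: 1.5
position: [0.3178, 0.574, 0.2317]
orientation: [0.124, 0.696, -0.124, 0.696]
force: [-0.2, 0.4, 0.4]
width: 0.0121
clock: 2.0
position: [0.3852, 0.4686, 0.2314]
orientation: [0.124, 0.696, -0.123, 0.696]
force: [0.1, 1.0, 0.3]
width: 0.0001
clock: 2.5
position: [0.4533, 0.3626, 0.2313]
orientation: [0.123, 0.697, -0.122, 0.696]
force: [0.2, 1.3, 0.3]
width: 0.0001
clock: 3.0
position: [0.5216, 0.2562, 0.2311]
orientation: [0.123, 0.697, -0.122, 0.696]
force: [-0.3, 1.2, 0.7]
width: -0.0003
knob [0.58280182 0.11001825 0.05877772] 0.0007347808645360327
box pos [-0.2046  0.1523  0.2311] need t [ 0.258 -0.669  0.847] roll -0.0228 F [-0.3  1.2  0.7] t 3.0 w -0.0003
```

```bash
python3 -m crank '.1 -.33 .42 -.023 0;.26 -.67 .85 -.023 0;.26 -.67 .85 -.023 0;.26 -.67 .85 -.023 0;.26 -.67 .85 -.023 0;.26 -.67 .85 -.023 0'
python3 go.py -.109 .065 .05
python3 - <<'E'
from h import *
im=arm.camera("wrist");a=arm.camera("side")
cv2.imwrite("pics/w1.png",cv2.cvtColor(np.hstack([im,cv2.resize(a[120:270,200:400],(512,384),interpolation=2)]),cv2.COLOR_RGB2BGR)[:, :])
x=cv2.imread("pics/w1.png");cv2.imwrite("pics/w1.png",cv2.resize(x,(800,300)))
E
```

```text
clock: 3.6
position: [0.5895, 0.1467, 0.2002]
orientation: [0.097, 0.701, -0.096, 0.7]
force: [-0.2, 0.5, 0.3]
width: 0.0001
knob [0.58280182 0.11001825 0.05877772] 0.0007347808645360327
box pos [-0.1093  0.0655  0.2002] need t [ 1.252 -0.005  0.003] roll 0.0008 F [-0.2  0.5  0.3] t 3.6 w 0.0001
```

View pics/w1.png

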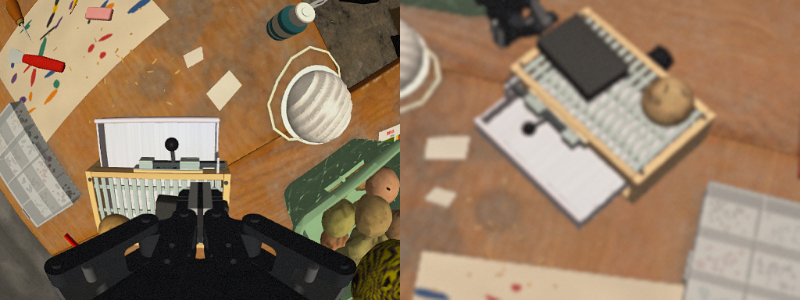

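Left (wrist view): the black ball at (171,144) on its stem on the box-front bolt confirms the choice, and the sleeves are at (155,163) and (207,163). Right (side view): the ball is at (529,128), and the gripper is still high above.

```bash
python3 -m crank '.3 0 0 0 0;.6 0 0 0 0;.8 0 0 0 0;1 0 0 0 0;1 0 0 0 0;1 0 0 0 0'
python3 -m crank '.12 0 0 0 0;.25 0 0 0 0;.25 0 0 0 0;.25 0 0 0 0'
python3 go.py -.109 .0235 .05
python3 - <<'E'
from h import *
a=arm.camera("side");b=arm.camera("top")
x=np.hstack([cv2.resize(i,(400,300),interpolation=2) for i in(a[120:240,200:360],b[130:235,200:340])])
cv2.imwrite("pics/s2.png",cv2.cvtColor(x,cv2.COLOR_RGB2BGR))
E
```

```text
clock: 4.3
position: [0.5902, 0.1443, 0.0805]
orientation: [0.098, 0.7, -0.098, 0.7]
force: [-0.5, -0.2, 0.9]
width: -0.0
clock: 4.7
position: [0.5901, 0.1431, 0.0497]
orientation: [0.098, 0.701, -0.098, 0.7]
force: [0.5, 0.5, -0.2]
width: -0.0001
knob [0.58280182 0.11001825 0.05877772] 0.0007347808645360327
box pos [-0.1077  0.0622  0.0497] need t [-0.002 -0.323 -0.01 ] roll -0.0005 F [ 0.5  0.5 -0.2] t 4.7 w -0.0001
```

View pics/s2.png

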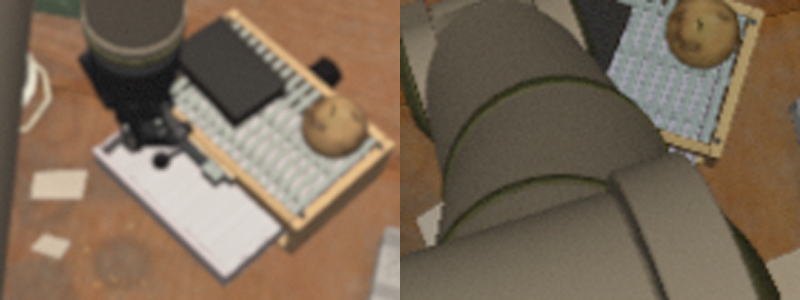

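Side view: the fingertip stands just on the +y side of the ball, which is at (161,160). The arm hides the top view.

```bash
python3 -m crank '0 -.05 -.01 0 0;0 -.09 -.01 0 0;0 -.13 -.01 0 0;0 -.16 -.01 0 0;0 -.19 -.01 0 0;0 -.22 -.01 0 0;0 -.25 -.01 0 0;0 -.28 -.01 0 0;0 -.30 -.01 0 0;0 -.30 -.01 0 0'
python3 go.py -.109 .0235 .05
python3 -m crank '0 -.02 0 0 0;0 -.04 0 0 0;0 -.05 0 0 0;0 -.05 0 0 0'
python3 go.py -.109 .0235 .05
```

```text
clock: 5.8
position: [0.5794, 0.1086, 0.0501]
orientation: [0.098, 0.7, -0.098, 0.7]
force: [0.0, -0.1, -0.6]
width: 0.0001
knob [0.58280182 0.11001825 0.05877772] 0.0007347808645360327
box pos [-0.1086  0.0261  0.0501] need t [ 0.001 -0.022 -0.003] roll -0.0006 F [ 0.  -0.1 -0.6] t 5.8 w 0.0001
clock: 6.2
position: [0.5791, 0.107, 0.0506]
orientation: [0.099, 0.699, -0.095, 0.701]
force: [2.1, 11.6, 0.5]
width: -0.0003
knob [0.58280182 0.11001825 0.05877772] 0.0007347808645360327
box pos [-0.1085  0.0244  0.0506] need t [ 0.005 -0.008 -0.005] roll 0.0004 F [ 2.1 11.6  0.5] t 6.2 w -0.0003
```

The stop was reached: 11.6 N where free travel ended, with the knob at y ≈ +1 mm. Next I back off, rise and look.

```bash
python3 -m crank '0 .08 0 0 0;0 .15 0 0 0;-.2 .15 0 0 0;-.5 .15 0 0 0;-.8 .15 0 0 0;-.8 .15 0 0 0;-.8 .15 0 0 0'
python3 go.py -.110 -.065 .14
python3 - <<'E'
from h import *
a=arm.camera("side");b=arm.camera("wrist")
x=np.hstack([cv2.resize(i,(400,300),interpolation=2) for i in(a[120:240,200:360],b[90:300,80:360])])
cv2.imwrite("pics/s3.png",cv2.cvtColor(x,cv2.COLOR_RGB2BGR))
E
```

```text
clock: 6.9
position: [0.5829, 0.1205, 0.1468]
orientation: [0.098, 0.7, -0.098, 0.701]
force: [-0.0, 0.4, -0.5]
width: 0.0001
knob [0.58280182 0.11001825 0.05877772] 0.0007347808645360327
box pos [-0.1085  0.0385  0.1468] need t [ 0.056 -0.862 -0.011] roll -0.0006 F [-0.   0.4 -0.5] t 6.9 w 0.0001
```

View pics/s3.png

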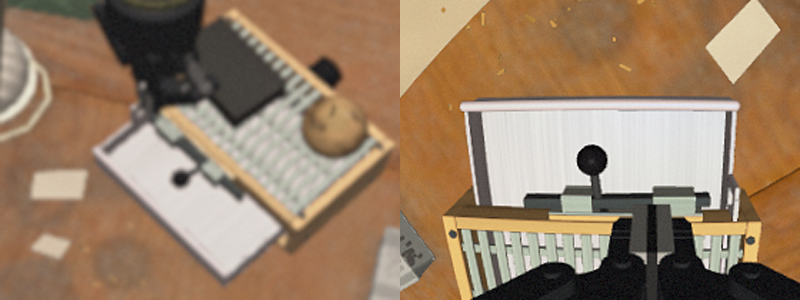

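Wrist view: the bar's end at (710,200) is clear of the ear at (735,195), and the stem is against the -y sleeve at (578,197). The bolt is fully back. Next I go above the gap behind the lip.

```bash
python3 -m crank '.05 -.3 -.01 0 0;.05 -.6 -.01 0 0;.05 -.86 -.01 0 0;.05 -.86 -.01 0 0;.05 -.86 -.01 0 0;.05 -.86 -.01 0 0'
python3 go.py -.112 -.065 .020
python3 - <<'E'
from pose import *
p=onz("top",(305.8,143.1),.08)[:2]-q[:2];c,s=np.cos(q[2]),np.sin(q[2]);print("gourd",np.array([[c,s],[-s,c]])@p)
E
```

```text
clock: 7.6
position: [0.5532, 0.0227, 0.1394]
orientation: [0.098, 0.701, -0.098, 0.7]
force: [0.1, -0.1, -0.8]
width: -0.0001
knob [0.58280182 0.11001825 0.05877772] 0.0007347808645360327
box pos [-0.1104 -0.0638  0.1394] need t [ 0.995 -0.011 -0.013] roll -0.0002 F [ 0.1 -0.1 -0.8] t 7.6 w -0.0001
knob [0.58280182 0.11001825 0.05877772] 0.0007347808645360327
gourd [ 0.01979246 -0.05968627]
```

```bash
python3 -m crank '.25 -.01 -.01 0 0;.5 -.01 -.01 0 0;.7 -.01 -.01 0 0;.85 -.01 -.01 0 0;.97 -.01 -.01 0 0;.97 -.01 -.01 0 0;.97 -.01 -.01 0 0'
python3 go.py -.121 -.065 .022
python3 -m crank '0 0 -.06 0 0;0 0 -.11 0 0;0 0 -.16 0 0;0 0 -.21 0 0;0 0 -.25 0 0;0 0 -.25 0 0'
python3 go.py -.216 -.065 .022
```

```text
clock: 8.3
position: [0.5517, 0.0214, 0.0237]
orientation: [0.098, 0.7, -0.098, 0.7]
force: [0.7, 0.5, 0.1]
width: 0.0
knob [0.58280182 0.11001825 0.05877772] 0.0007347808645360327
box pos [-0.1114 -0.0654  0.0237] need t [ 0.014  0.003 -0.08 ] roll -0.0003 F [0.7 0.5 0.1] t 8.3 w 0.0
clock: 8.9
position: [0.5218, 0.0293, 0.0239]
orientation: [0.098, 0.701, -0.098, 0.7]
force: [0.6, 0.7, 0.1]
width: 0.0003
knob [0.58280182 0.11001825 0.05877772] 0.0007347808645360327
box pos [-0.1423 -0.066   0.0239] need t [ 0.016  0.008 -0.614] roll -0.0004 F [0.6 0.7 0.1] t 8.9 w 0.0003
```

```bash
python3 -m crank '0 0 -.08 0 0;0 0 -.16 0 0;0 0 -.24 0 0;0 0 -.32 0 0;0 0 -.4 0 0;0 0 -.48 0 0;0 0 -.54 0 0;0 0 -.58 0 0;0 0 -.58 0 0'
python3 go.py -.216 -.065 .022
python3 -m crank '0 0 -.03 0 0;0 0 -.06 0 0;0 0 -.08 0 0;0 0 -.08 0 0;0 0 -.08 0 0'
python3 go.py -.216 -.065 .022
```

```text
clock: 9.8
position: [0.4547, 0.0483, 0.0236]
orientation: [0.098, 0.701, -0.098, 0.7]
force: [0.8, 0.1, -0.4]
width: -0.0003
knob [0.58280182 0.11001825 0.05877772] 0.0007347808645360327
box pos [-0.2121 -0.066   0.0236] need t [ 0.014  0.008 -0.033] roll -0.0003 F [ 0.8  0.1 -0.4] t 9.8 w -0.0003
clock: 10.3
position: [0.4521, 0.0494, 0.024]
orientation: [0.1, 0.697, -0.099, 0.703]
force: [15.2, -11.0, -6.5]
width: -0.0
knob [0.58280182 0.11001825 0.05877772] 0.0007347808645360327
box pos [-0.2149 -0.0657  0.024 ] need t [ 0.016  0.006 -0.009] roll -0.0018 F [ 15.2 -11.   -6.5] t 10.3 w -0.0
```

```bash
python3 -m crank '0 0 .08 0 0;0 0 .2 0 0;0 0 .25 0 0;-.3 0 .25 0 0;-.6 0 .25 0 0;-1 0 .25 0 0;-1 0 .25 0 0;-1 0 .25 0 0'
python3 -m crank '-.4 0 0 0 0;-.4 -.4 0 0 0;-.4 -.8 0 0 0;-.4 -1 0 0 0;-.4 -1 0 0 0;-.4 -1 0 0 0'
python3 -m crank '0 -.4 0 0 0;0 -.8 0 0 0;0 -1 0 0 0;0 -1 0 0 0;0 -1 0 0 0;0 -1 0 0 0'
python3 go.py -.216 -.065 .022
python3 - <<'E'
from h import *
a=arm.camera("side");b=arm.camera("top")
x=np.hstack([cv2.resize(i,(400,300),interpolation=2) for i in(a[100:280,120:360],b[90:315,140:440])])
cv2.imwrite("pics/s4.png",cv2.cvtColor(x,cv2.COLOR_RGB2BGR))
for n,qs in(("side",("knob","lip","gourd","sanding_block","paint_bottle","glue_bottle")),("top",("knob","lip","gourd","sanding_block","paint_bottle","glue_bottle"))):
    for k in qs: print(n,k,[(np.round(r["centre"],1),round(r["confidence"],2)) for r in arm.look_for(n,k)][:2])
E
```

```text
clock: 11.1
position: [0.4755, 0.0423, 0.1447]
orientation: [0.098, 0.7, -0.098, 0.701]
force: [-0.0, -1.1, -0.0]
width: -0.0
clock: 11.7
position: [0.4418, -0.0728, 0.1906]
orientation: [0.099, 0.701, -0.098, 0.699]
force: [0.2, 0.8, -0.3]
width: 0.0001
clock: 12.3
position: [0.4102, -0.1864, 0.1914]
orientation: [0.097, 0.701, -0.097, 0.7]
force: [-0.1, -0.1, -0.1]
width: -0.0
knob [0.58280182 0.11001825 0.05877772] 0.0007347808645360327
box pos [-0.1907 -0.3039  0.1914] need t [ 1.413  1.99  -0.208] roll 0.0004 F [-0.1 -0.1 -0.1] t 12.3 w -0.0
side knob []
side lip []
side gourd []
side sanding_block []
side paint_bottle []
side glue_bottle []
top knob [(array([363.2, 112.2]), 0.66), (array([262.1, 179.8]), 0.59)]
top lip [(array([259.1, 210.6]), 0.82)]
top gourd [(array([306.3, 140.5]), 0.62)]
top sanding_block [(array([255. , 136.5]), 0.97), (array([257.3, 212.3]), 0.22)]
top paint_bottle []
top glue_bottle [(array([169.1, 290.6]), 0.87)]
```

View pics/s4.png

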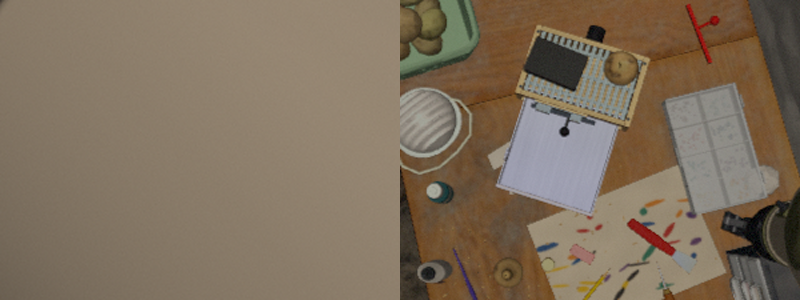

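Top view: the tray is out with its front corners at (497,186) and (591,213), the knob is at (564,131), and the block, gourd and both bottles are where they were. The side camera is blocked by the arm. I'll check the travel in numbers.

Run:
```python
from pose import *
U=lambda p:(140+(p[0]-400)*.75,90+p[1]*.75);c,s=np.cos(q[2]),np.sin(q[2])
B=lambda u,z:np.array([[c,s],[-s,c]])@(onz("top",u,z)[:2]-q[:2])
print(B(U((497,186)),.038),B(U((591,213)),.038),"expect x -.234"); print("knob",B(U((564,131)),.06))
im=arm.camera("top");a=cv2.imread("pics/top0.png");b=cv2.cvtColor(im,cv2.COLOR_RGB2BGR)
x=np.hstack([cv2.resize(i[95:255,200:360],(400,400),interpolation=2) for i in(a,b)]);cv2.imwrite("pics/s5.png",x)
d=cv2.absdiff(a,b).max(2)
for n,(u,v,w) in dict(gourd=(306,142,18),block=(256,137,22),paint=(167,235,12),glue=(168,289,14)).items(): print(n,np.percentile(d[v-w:v+w,u-w:u+w],[50,95]))
```

```text
knob [0.58280182 0.11001825 0.05877772] 0.0007347808645360327
[-0.2306039   0.08900021] [-0.22747367 -0.08189099] expect x -.234
knob [-0.10627923  0.004411  ]
gourd [ 3.   44.25]
block [ 4.   32.25]
paint [3. 8.]
glue [3.5 8. ]
```

View pics/s5.png

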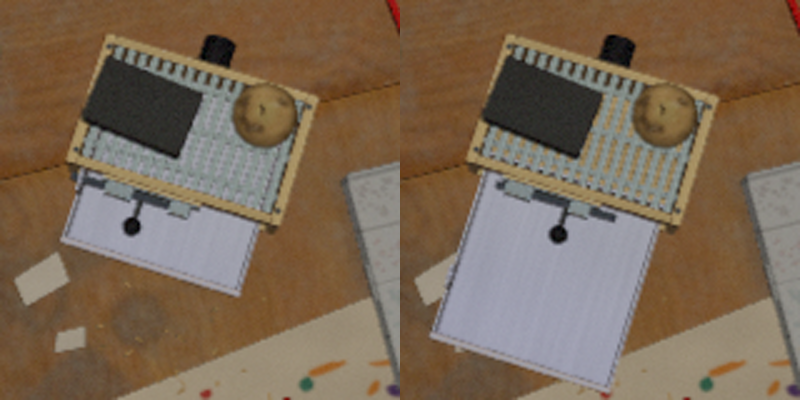

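Before and after side by side: the tray corners moved about 101 crop px, which is about 94–95 mm. The knob is at y ≈ +3 mm, within error of its stop. Gourd and block have not moved, and the bottles' pixels are unchanged.

```bash
python3 -c "
from cell import arm;print(arm.state()['force']);print(arm.close_job())"
```

```text
[-0.44997374  0.06773722 -0.09904423]
the job is handed in; nothing more can be done
None
```

The bolt is drawn fully back, the tray is out to its stop, and the job was handed in at about 12.5 s on the robot's clock. I pushed the black ball knob to the box's -y with the closed fingertips, then hooked them behind the tray lip, pulled, and withdrew the arm clear. No grasp or lift was made.

**Bolt:** it stopped firmly at 11.6 N, and the wrist picture showed the bar clear of the ear. In the last picture the knob measures y ≈ +3 to +4 mm against a stop of +2 mm, within image error.

**Tray:** it stopped at about 19 N. The finger position and the before/after pictures both give about 94–95 mm of travel. One coarse corner reading came out 3–6 mm short, which I put down to pixel error.

**Gourd, sanding block and bottles:** the top pictures before and after show them where they were. In the final check the network missed the paint bottle, but its pixels had not changed.

**Not checked:** the arm blocked the side camera at the end, so it gave no second check.

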